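# Put the mixed-up dropper bottles back in their own drip dishes

### The job

The four dropper bottles have been put back in the wrong drip dishes: swap them round until the blue, the red and the violet stain bottle each stand in the dish of their own colour and the brown oil bottle (black cap) stands in the orange dish. Park a bottle in the empty white dish on the way, keep the bottles from falling over, leave the roll of tape where it lies, and at the end let all four stand upright and flat inside their dishes, with the white dish empty.

Things in the scene. Friction and masses are not known exactly. Their poses are not given: they have to be found in the camera images.
- bottle_blue: Loose small blue stain bottle with a white label with a blue band, 34 mm in diameter up to 48 mm above its underside, then narrowing to a white screw cap 25 mm across, 78 mm tall in all, about 0.06 kg. Origin at the centre of its underside; z runs up the bottle. It starts upright in the dish of another bottle (never its own, never the white one) and belongs in dish_blue.
- bottle_red: Loose small red stain bottle with a white label with a red band, 34 mm in diameter up to 48 mm above its underside, then narrowing to a white screw cap 25 mm across, 78 mm tall in all, about 0.06 kg. Origin at the centre of its underside; z runs up the bottle. It starts upright in the dish of another bottle (never its own, never the white one) and belongs in dish_red.
- bottle_violet: Loose small violet stain bottle with a white label with a violet band, 34 mm in diameter up to 48 mm above its underside, then narrowing to a white screw cap 25 mm across, 78 mm tall in all, about 0.06 kg. Origin at the centre of its underside; z runs up the bottle. It starts upright in the dish of another bottle (never its own, never the white one) and belongs in dish_violet.
- bottle_oil: Loose small brown oil bottle with a black cap, 34 mm in diameter up to the shoulder about 60 mm above its underside, then a cap 18 mm across, 78 mm tall in all, about 0.06 kg. Origin at the centre of its underside; z runs up the bottle. It starts upright in the dish of another bottle (never its own, never the white one) and belongs in dish_orange.
- dish_blue: Blue plastic drip dish, home of bottle_blue. Fixed to the worktop. Round, 64 mm across its 10 mm high rim, flat floor 4 mm above the worktop and about 55 mm across inside; a thumb tab sticks out 18 mm beyond the rim along its own -x. Origin at the centre of its underside, on the worktop; z up. The five dishes stand in one slightly curved row from left to right in any order, 0.10 to 0.18 m apart along y.
- dish_red: Red plastic drip dish, home of bottle_red. Fixed to the worktop. Round, 64 mm across its 10 mm high rim, flat floor 4 mm above the worktop and about 55 mm across inside; a thumb tab sticks out 18 mm beyond the rim along its own -x. Origin at the centre of its underside, on the worktop; z up. The five dishes stand in one slightly curved row from left to right in any order, 0.10 to 0.18 m apart along y.
- dish_violet: Violet plastic drip dish, home of bottle_violet. Fixed to the worktop. Round, 64 mm across its 10 mm high rim, flat floor 4 mm above the worktop and about 55 mm across inside; a thumb tab sticks out 18 mm beyond the rim along its own -x. Origin at the centre of its underside, on the worktop; z up. The five dishes stand in one slightly curved row from left to right in any order, 0.10 to 0.18 m apart along y.
- dish_orange: Orange plastic drip dish, home of bottle_oil. Fixed to the worktop. Round, 64 mm across its 10 mm high rim, flat floor 4 mm above the worktop and about 55 mm across inside; a thumb tab sticks out 18 mm beyond the rim along its own -x. Origin at the centre of its underside, on the worktop; z up. The five dishes stand in one slightly curved row from left to right in any order, 0.10 to 0.18 m apart along y.
- dish_spare: White plastic drip dish, the spare: empty at the start and at the end, the free spot for parking one bottle. Fixed to the worktop. Round, 64 mm across its 10 mm high rim, flat floor 4 mm above the worktop and about 55 mm across inside; a thumb tab sticks out 18 mm beyond the rim along its own -x. Origin at the centre of its underside, on the worktop; z up. The five dishes stand in one slightly curved row from left to right in any order, 0.10 to 0.18 m apart along y.
- tape: Roll of tan packing tape, about 94 mm across and 48 mm high, lying flat at the left end of the row; a bystander, not to be moved. Origin at the centre of its underside.
Not all that is in view belongs to the job. Leave any pink look-alike of the bottle_blue alone. Of the things that look like the bottle_oil, take the one that is farthest to the robot's left at the start.

How it is judged:
By the outcome, as a careful person would: the job done as asked, in the order asked, and still so for the second after the job is handed in, with the robot touching nothing.
It also fails if it takes over 128 s, if anything falls off the work surface, if the arm or the gripper's body presses on something with over 40 N, if the wrist force passes 120 N, or if a joint passes its speed limit or range.

### The arm

A 6-joint arm with a two-finger parallel gripper is mounted at the origin on a cart in front of the work surface, level with it; the furniture and walls round the work are solid. World frame = base frame: x ahead of the robot, y to its left, z up, the work surface at z = 0. Lengths are in m, angles in rad, forces in N, time in s.
With the tool pointing down it reaches from about 0.25 to 0.8 m from the base axis. Payload 8.5 kg.
Tool frame: the origin (TCP) lies between the finger pads; the fingertips stand 22 mm ahead of it and the grasp point (between the pads) lies 3 mm ahead of it (env.nose_length is the distance from the TCP to the fingertips, in m); z points along the fingers, y is the line along which they close (so a half turn about z gives the same grasp; the last joint's range is limited). The gripper opens to 85 mm and grips with 20 to 120 N. Pads are 22 mm wide; open, the fingers measure 114 mm over their backs; the gripper's body (76 mm by 85 mm) begins 54 mm behind the grasp point. The pads swing forward as they close: fully open they stand 13 mm farther back than shut.
Start: joints at [-1.258, 0.238, -0.013, 1.319, 0, 1.571], TCP at [0.162, -0.499, 0.253] pointing down, gripper open.
Joint ranges: [-2.66, 2.66], [-1.03, 1.9], [-1.14, 1.46], [-1.82, 2.27], [-1.45, 1.34], [-3.14, 3.14]. Speed limits (rad/s): [2.22, 2.22, 2.79, 3.14, 3.14, 3.14].

### API

Orientations are given as a rotation vector (axis times angle).
In Python, from rig import env gives the robot as it stands.
- The arm moves only by the tool servo_tool, never from a script. Its argument "series" is a list of rows, each an object of numbers: "tx", "ty", "tz": the shift along the tool's x, y, z in mm; "rx", "ry", "rz": the turn, a rotation vector about the tool's x, y, z in degrees. A call has 1 to 10 rows; each row shifts and turns the commanded pose from where the row before left it, along the tool's axes as they then stand; what a row does not reach is not made up. A row lasts 1/10 s, in which the tool goes at most 50 mm and 8.59 degrees, less where a joint would pass 70% of its speed; a pose out of reach is approached as far as the arm can. A call is refused whole if a number of a shift passes 50 or a number of a turn 8.59, either way. A call with a gripper value outside its range is refused whole. "fingers" is the opening in per cent of the stroke, from 0 (shut) to 100 (fully open), set as the call begins (left out, the last holds). The fingers move at their own pace and stop on an object; "force" is the grip in N (left out, the last holds). Time passes only in rows, so rows that do not move let the fingers close. It gives the time, the measured TCP pose, the force, the opening and the grip force at its end, in the units of the state.
- env.observe(): the state, without advancing time (a new reading comes with each control period).
- env.capture(name): name is "side" or "top" or "wrist"; returns the picture (384x512x3 uint8, red, green, blue); there is no depth.
- env.camera_model(name): a dict with "intrinsics" (3x3 intrinsics, pixels), "view" (4x4, takes a point from world to camera coordinates); the wrist camera has in their place "hand_eye" (4x4, takes a point from camera to tool coordinates, whose origin is the TCP and whose axes are the flange's). Camera axes: x right, y down, z forward; pixel columns grow to the right and rows downward; lengths in m; the calibration is good to about 2 mm. A picture is of the moment at which its call begins: read the wrist's pose just before it. camera_model takes no time and is no camera call.
- env.close_job(): hands the job in; it is judged then, once.
The state is a dict: "time_s": time; "joints": joint angles; "dq": joint speeds; "joint_efforts": joint torques, N m; "tool_pos": TCP position; "tool_rot": TCP orientation; "wrist_force": force on the tool from outside, world axes, zero at the start; "ft_torque": the same for the moment, N m; "grip_width": opening from 0.0 (shut) to 1.0 (fully open); "grip_force": force on a finger pad.
Only numpy, scipy, OpenCV 4.12 (cv2) and the standard library are available. Lean on these libraries where they do the work, as an engineer would, in place of code of your own. Each camera call takes 0.05 s, during which the arm holds its last target. There are 200 camera calls.

## Working session

There is one attempt and no reset: what is moved stays moved. The work goes in short steps, Python scripts to look and compute and a tool call to move; the robot and the scene stay as the last step left them, time stands still between calls to the robot, and variables do not carry over. Pictures are saved under pics/ and viewed, at most 14 in all, crops included, and the job is handed in when it is done.

Besides the shell and the picture viewer there is one more tool, called as a command line: name --argument value ..., lists and objects as JSON in quotes. servo_tool: Moves the arm, as the interface text tells. Its arguments: {"type":"object","properties":{"series":{"type":"array","items":{"type":"object","properties":{"tx":{"type":"number"},"ty":{"type":"number"},"tz":{"type":"number"},"rx":{"type":"number"},"ry":{"type":"number"},"rz":{"type":"number"}}}},"fingers":{"type":"number"},"force":{"type":"number"}},"required":["series"]}

```bash
mkdir -p pics; ls
python3 - <<'E'
from rig import env
import cv2,numpy as np
print(env.observe())
for n in("top","side"):
    cv2.imwrite(f"pics/{n}0.png",env.capture(n)[:,:,::-1])
    print(n,env.camera_model(n))
print(env.camera_model("wrist"))
E
```

```text
pics
{'time_s': 0.0, 'joints': array([-1.25799940e+00,  2.38735703e-01, -1.42209350e-02,  1.31920655e+00,
        2.13076786e-05,  1.57080762e+00]), 'dq': array([-0.0020217 , -0.00050112, -0.00040818, -0.00064796, -0.00161499,
        0.00015071]), 'joint_efforts': array([ 1.14168452e-03, -5.38780403e+01,  3.46438265e+01,  1.83307403e-02,
        1.85141575e-04, -8.77216678e-06]), 'tool_pos': array([ 0.16144453, -0.49916842,  0.25271423]), 'tool_rot': array([-3.10191425e+00, -4.89111286e-01,  3.01249930e-04]), 'wrist_force': array([-0.07020512,  0.15186788, -0.1677154 ]), 'ft_torque': array([-0.01112848, -0.05711822, -0.02259075]), 'grip_force': 0.0, 'grip_width': 0.9986481675592124}
top {'intrinsics': array([[415.77798877,   0.        , 252.91365147],
       [  0.        , 415.77798877, 188.36192433],
       [  0.        ,   0.        ,   1.        ]]), 'view': array([[-0.0021894 , -0.99999651,  0.00147581,  0.0844671 ],
       [-0.980361  ,  0.00185537, -0.19720259,  0.44588685],
       [ 0.19719917, -0.00187859, -0.98036165,  1.13468743],
       [ 0.        ,  0.        ,  0.     
[... 273 characters left out ...]
-0.11441194, -0.49860379, -0.85924628,  0.14644892],
       [ 0.19729478,  0.83629312, -0.51155507,  0.94716944],
       [ 0.        ,  0.        ,  0.        ,  1.        ]])}
{'intrinsics': array([[309.65968387,   0.        , 259.10266676],
       [  0.        , 309.65968387, 190.57644456],
       [  0.        ,   0.        ,   1.        ]]), 'hand_eye': array([[-1.12367713e-03, -9.60391765e-01, -2.78651027e-01,
         7.07173544e-02],
       [ 9.99999358e-01, -1.12021773e-03, -1.71643106e-04,
        -5.31224660e-04],
       [-1.47305196e-04, -2.78651041e-01,  9.60392407e-01,
        -1.20264198e-01],
       [ 0.00000000e+00,  0.00000000e+00,  0.00000000e+00,
         1.00000000e+00]])}
```

View pics/top0.png

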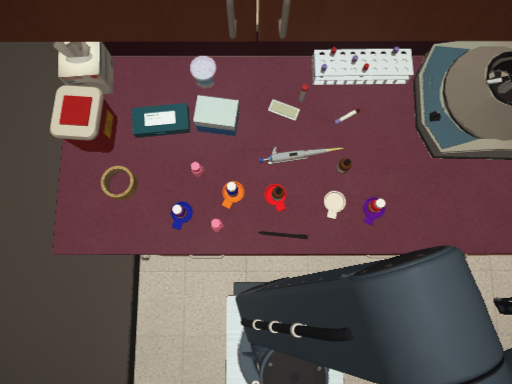

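View pics/side0.png

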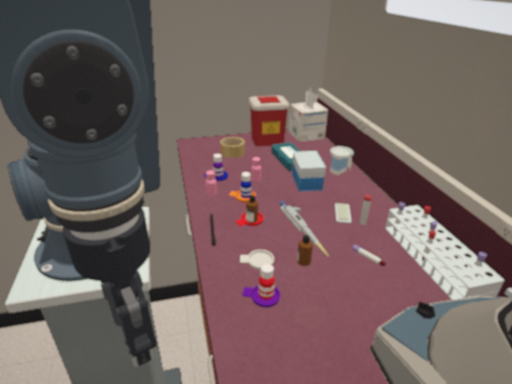

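Run:
```python
import cv2,numpy as np
a=cv2.imread("pics/top0.png")[160:240,160:400]
b=cv2.imread("pics/side0.png")[145:310,190:330]
A=cv2.resize(a,None,fx=3.33,fy=3.33,interpolation=cv2.INTER_CUBIC)
B=cv2.resize(b,None,fx=2,fy=2,interpolation=cv2.INTER_CUBIC)
c=np.zeros((600,800,3),np.uint8);c[:A.shape[0],:A.shape[1]]=A[:600,:800];c[268:268+330,:280]=B
b2=cv2.resize(cv2.imread("pics/side0.png")[145:235,195:275],None,fx=3.6,fy=3.6,interpolation=cv2.INTER_CUBIC);c[268:268+b2.shape[0],300:300+b2.shape[1]]=b2
cv2.imwrite("pics/crop0.png",c)
```

```text
(no output)
```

View pics/crop0.png

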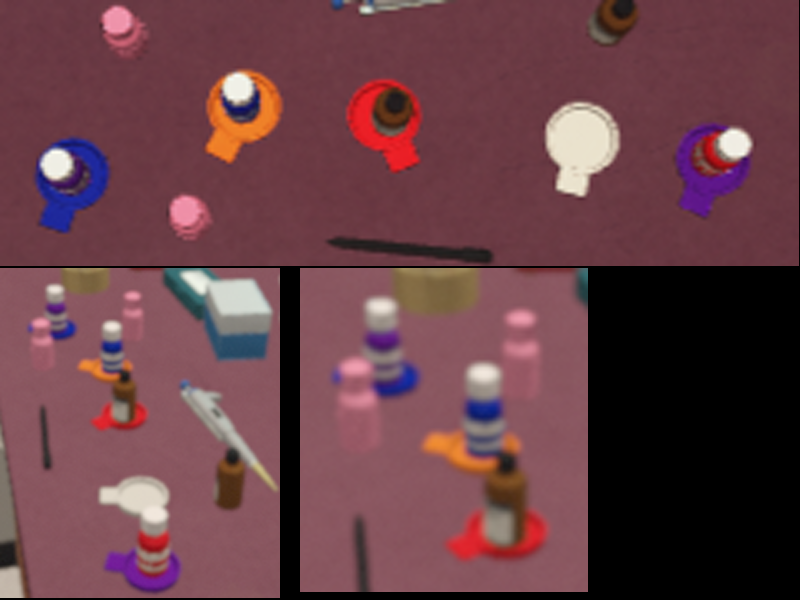

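```bash
cat > h.py <<'E'
from rig import env
import numpy as np, cv2
from scipy.spatial.transform import Rotation as R
def ray(n,u,v,z,s=None):
    m=env.camera_model(n);K=m["intrinsics"]
    d=np.linalg.solve(K,[u,v,1.])
    if n=="wrist":
        T=np.eye(4);T[:3,:3]=R.from_rotvec(s["tool_rot"]).as_matrix();T[:3,3]=s["tool_pos"]
        C=T@m["hand_eye"]
    else: C=np.linalg.inv(m["view"])
    d=C[:3,:3]@d;o=C[:3,3]
    return (o+d*(z-o[2])/d[2])
E
python3 - <<'E'
from h import *
print(env.nose_length)
f=lambda c:(160+c[0]/3.333-.35,160+c[1]/3.333-.35)
D=dict(blue=(73,173),orange=(246,105),red=(384,115),white=(583,138),violet=(713,160))
for k,c in D.items(): print("dish",k,ray("top",*f(c),.010).round(4))
B=dict(violet=(57,165),blue=(238,88),oil=(396,103),red=(735,145),pink1=(119,20),pink2=(185,212),oil2=(622,8))
for k,c in B.items(): print("cap",k,ray("top",*f(c),.082 if not k in("pink1","pink2","oil2") else .078).round(4))
E
```

```text
0.022
dish blue [0.3851 0.2896 0.01  ]
dish orange [0.4448 0.1402 0.01  ]
dish red [0.4356 0.0196 0.01  ]
dish white [ 0.4149 -0.1535  0.01  ]
dish violet [ 0.3953 -0.2656  0.01  ]
cap violet [0.3813 0.2906 0.082 ]
cap blue [0.4451 0.1436 0.082 ]
cap oil [0.4322 0.0136 0.082 ]
cap red [ 0.3967 -0.2631  0.082 ]
cap pink1 [0.5041 0.2437 0.078 ]
cap pink2 [0.3431 0.186  0.078 ]
cap oil2 [ 0.5137 -0.177   0.078 ]
```

servo_tool --series '[{"rz": -8},{"rz": -8},{"rz": -8},{"rz": -8},{"rz": -8},{"rz": -8},{"rz": -8},{"rz": -8},{"rz": -8}]' --fingers 100 --force 40

```text
schema error: expected keys tx, ty, tz, rx, ry, rz
```

servo_tool --series '[{"tx": 40,"ty": 40},{"tx": 40,"ty": 40},{"tx": 40,"ty": 40},{"tx": 40,"ty": 40},{"tx": 40,"ty": 40},{"tx": 36,"ty": 35,"tz": 30},{"tz": 23},{}]'

```text
schema error: expected keys tx, ty, tz, rx, ry, rz
```

Run:
```python
from h import *
s=env.observe();print(s)
cv2.imwrite("pics/w1.png",env.capture("wrist")[:,:,::-1])
```

```text
{'time_s': 0.1, 'joints': array([-1.25801047e+00,  2.38719267e-01, -1.41910504e-02,  1.31918963e+00,
       -1.70390514e-05,  1.57081653e+00]), 'dq': array([ 1.24099525e-04, -2.50376411e-03,  8.26380914e-04, -6.23093895e-04,
        1.85416320e-05, -2.50984351e-04]), 'joint_efforts': array([-1.11346784e-03, -5.39719927e+01,  3.46999240e+01,  1.34419420e-02,
       -8.09125618e-05,  1.16789556e-05]), 'tool_pos': array([ 0.16143512, -0.49919367,  0.25273447]), 'tool_rot': array([-3.10198674e+00, -4.89090994e-01,  3.45262034e-04]), 'wrist_force': array([0.17972594, 0.59734049, 0.2379561 ]), 'ft_torque': array([ 0.03400828, -0.05930125, -0.01437835]), 'grip_force': 0.0, 'grip_width': 1.0003002173617017}
```

View pics/w1.png

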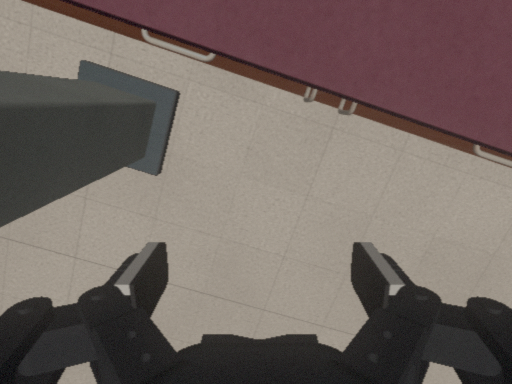

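The moves were refused (all six keys are needed); the picture shows only floor and the open fingers.

servo_tool --series '[{"tx": 0,"ty": 0,"tz": 0,"rx": 0,"ry": 0,"rz": -8},{"tx": 0,"ty": 0,"tz": 0,"rx": 0,"ry": 0,"rz": -8},{"tx": 0,"ty": 0,"tz": 0,"rx": 0,"ry": 0,"rz": -8},{"tx": 0,"ty": 0,"tz": 0,"rx": 0,"ry": 0,"rz": -8},{"tx": 0,"ty": 0,"tz": 0,"rx": 0,"ry": 0,"rz": -8},{"tx": 0,"ty": 0,"tz": 0,"rx": 0,"ry": 0,"rz": -8},{"tx": 0,"ty": 0,"tz": 0,"rx": 0,"ry": 0,"rz": -8},{"tx": 0,"ty": 0,"tz": 0,"rx": 0,"ry": 0,"rz": -8},{"tx": 0,"ty": 0,"tz": 0,"rx": 0,"ry": 0,"rz": -8},{"tx": 0,"ty": 0,"tz": 0,"rx": 0,"ry": 0,"rz": 0}]' --fingers 100 --force 40

```text
time_s: 1.15
tool_pos: [0.1615, -0.4994, 0.253]
tool_rot: [-2.22, -2.222, -0.0]
wrist_force: [0.4, 0.1, -0.4]
grip_width: 0.999
grip_force: 0.0
```

servo_tool --series '[{"tx": 30,"ty": 30,"tz": 0,"rx": 0,"ry": 0,"rz": 0},{"tx": 30,"ty": 30,"tz": 0,"rx": 0,"ry": 0,"rz": 0},{"tx": 30,"ty": 30,"tz": 0,"rx": 0,"ry": 0,"rz": 0},{"tx": 30,"ty": 30,"tz": 0,"rx": 0,"ry": 0,"rz": 0},{"tx": 30,"ty": 30,"tz": 10,"rx": 0,"ry": 0,"rz": 0},{"tx": 30,"ty": 30,"tz": 10,"rx": 0,"ry": 0,"rz": 0},{"tx": 30,"ty": 30,"tz": 10,"rx": 0,"ry": 0,"rz": 0},{"tx": 26,"ty": 25,"tz": 20,"rx": 0,"ry": 0,"rz": 0},{"tx": 0,"ty": 0,"tz": 0,"rx": 0,"ry": 0,"rz": 0},{"tx": 0,"ty": 0,"tz": 0,"rx": 0,"ry": 0,"rz": 0}]'

```text
time_s: 2.15
tool_pos: [0.397, -0.2631, 0.2029]
tool_rot: [-2.223, -2.218, 0.001]
wrist_force: [-0.9, -0.5, -0.1]
grip_width: 1.005
grip_force: 0.0
```

Run:
```python
from h import *
s=env.observe();print(s["time_s"],s["joints"].round(3),s["tool_pos"].round(4),s["tool_rot"].round(4))
cv2.imwrite("pics/w2.png",env.capture("wrist")[:,:,::-1])
```

```text
2.15 [-0.585  0.18  -0.222  1.171 -0.     0.988] [ 0.397  -0.2631  0.2029] [-2.2231e+00 -2.2180e+00  8.0000e-04]
```

View pics/w2.png

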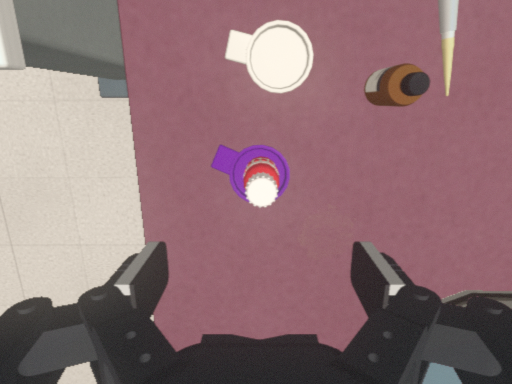

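Run:
```python
from h import *
s=env.observe()
print(ray("wrist",262,190,.082,s),ray("wrist",260,174,.010,s),ray("wrist",279,56,.01,s))
```

```text
[ 0.39878054 -0.26226715  0.082     ] [ 0.39730385 -0.26571617  0.01      ] [ 0.41548226 -0.15247824  0.01      ]
```

servo_tool --series '[{"tx": 0,"ty": 1,"tz": 30,"rx": 0,"ry": 0,"rz": 0},{"tx": 0,"ty": 0,"tz": 40,"rx": 0,"ry": 0,"rz": 0},{"tx": 0,"ty": 0,"tz": 40,"rx": 0,"ry": 0,"rz": 0},{"tx": 0,"ty": 0,"tz": 34,"rx": 0,"ry": 0,"rz": 0},{"tx": 0,"ty": 0,"tz": 20,"rx": 0,"ry": 0,"rz": 0},{"tx": 0,"ty": 0,"tz": 0,"rx": 0,"ry": 0,"rz": 0},{"tx": 0,"ty": 0,"tz": 0,"rx": 0,"ry": 0,"rz": 0}]'

```text
time_s: 2.9
tool_pos: [0.3977, -0.2648, 0.0401]
tool_rot: [2.226, 2.217, 0.0]
wrist_force: [0.1, -0.1, 0.2]
grip_width: 1.0
grip_force: 0.0
```

servo_tool --series '[{"tx": 0,"ty": 0,"tz": 0,"rx": 0,"ry": 0,"rz": 0},{"tx": 0,"ty": 0,"tz": 0,"rx": 0,"ry": 0,"rz": 0},{"tx": 0,"ty": 0,"tz": 0,"rx": 0,"ry": 0,"rz": 0},{"tx": 0,"ty": 0,"tz": 0,"rx": 0,"ry": 0,"rz": 0},{"tx": 0,"ty": 0,"tz": 0,"rx": 0,"ry": 0,"rz": 0},{"tx": 0,"ty": 0,"tz": 0,"rx": 0,"ry": 0,"rz": 0},{"tx": 0,"ty": 0,"tz": 0,"rx": 0,"ry": 0,"rz": 0},{"tx": 0,"ty": 0,"tz": 0,"rx": 0,"ry": 0,"rz": 0}]' --fingers 20 --force 30

```text
time_s: 3.7
tool_pos: [0.3982, -0.264, 0.0401]
tool_rot: [2.222, 2.219, 0.0]
wrist_force: [-1.1, 1.0, 6.4]
grip_width: 0.389
grip_force: 29.2
```

servo_tool --series '[{"tx": 0,"ty": 0,"tz": -15,"rx": 0,"ry": 0,"rz": 0},{"tx": 0,"ty": 0,"tz": -35,"rx": 0,"ry": 0,"rz": 0},{"tx": 25,"ty": 4,"tz": 0,"rx": 0,"ry": 0,"rz": 0},{"tx": 30,"ty": 4,"tz": 0,"rx": 0,"ry": 0,"rz": 0},{"tx": 30,"ty": 5,"tz": 0,"rx": 0,"ry": 0,"rz": 0},{"tx": 25,"ty": 4,"tz": 0,"rx": 0,"ry": 0,"rz": 0},{"tx": 0,"ty": 0,"tz": 20,"rx": 0,"ry": 0,"rz": 0},{"tx": 0,"ty": 0,"tz": 20,"rx": 0,"ry": 0,"rz": 0},{"tx": 0,"ty": 0,"tz": 9,"rx": 0,"ry": 0,"rz": 0},{"tx": 0,"ty": 0,"tz": 0,"rx": 0,"ry": 0,"rz": 0}]'

```text
time_s: 4.7
tool_pos: [0.4145, -0.1536, 0.0397]
tool_rot: [-2.222, -2.219, 0.001]
wrist_force: [-1.0, 0.2, -0.9]
grip_width: 0.388
grip_force: 31.3
```

servo_tool --series '[{"tx": 0,"ty": 0,"tz": 1,"rx": 0,"ry": 0,"rz": 0},{"tx": 0,"ty": 0,"tz": 0,"rx": 0,"ry": 0,"rz": 0}]'

```text
time_s: 4.9
tool_pos: [0.4152, -0.154, 0.0396]
tool_rot: [2.223, 2.219, 0.0]
wrist_force: [0.8, -0.2, -0.8]
grip_width: 0.388
grip_force: 31.3
```

servo_tool --series '[{"tx": 0,"ty": 0,"tz": 0,"rx": 0,"ry": 0,"rz": 0},{"tx": 0,"ty": 0,"tz": 0,"rx": 0,"ry": 0,"rz": 0},{"tx": 0,"ty": 0,"tz": 0,"rx": 0,"ry": 0,"rz": 0},{"tx": 0,"ty": 0,"tz": 0,"rx": 0,"ry": 0,"rz": 0},{"tx": 0,"ty": 0,"tz": 0,"rx": 0,"ry": 0,"rz": 0},{"tx": 0,"ty": 0,"tz": 0,"rx": 0,"ry": 0,"rz": 0},{"tx": 0,"ty": 0,"tz": -10,"rx": 0,"ry": 0,"rz": 0},{"tx": 0,"ty": 0,"tz": -45,"rx": 0,"ry": 0,"rz": 0},{"tx": 0,"ty": 0,"tz": -50,"rx": 0,"ry": 0,"rz": 0},{"tx": 0,"ty": 0,"tz": -50,"rx": 0,"ry": 0,"rz": 0}]' --fingers 100

```text
time_s: 5.9
tool_pos: [0.4144, -0.1536, 0.1968]
tool_rot: [-2.223, -2.22, 0.0]
wrist_force: [2.0, -0.4, 0.0]
grip_width: 0.999
grip_force: 0.0
```

servo_tool --series '[{"tx": 30,"ty": 0,"tz": 0,"rx": 0,"ry": 0,"rz": 0},{"tx": 45,"ty": 0,"tz": 0,"rx": 0,"ry": 0,"rz": 0},{"tx": 48,"ty": 0,"tz": 0,"rx": 0,"ry": 0,"rz": 0},{"tx": 48,"ty": 0,"tz": 0,"rx": 0,"ry": 0,"rz": 0},{"tx": 48,"ty": 0,"tz": 0,"rx": 0,"ry": 0,"rz": 0},{"tx": 48,"ty": 0,"tz": 0,"rx": 0,"ry": 0,"rz": 0},{"tx": 48,"ty": -8,"tz": 0,"rx": 0,"ry": 0,"rz": 0},{"tx": 48,"ty": -8,"tz": 0,"rx": 0,"ry": 0,"rz": 0},{"tx": 45,"ty": -8,"tz": 0,"rx": 0,"ry": 0,"rz": 0},{"tx": 35,"ty": -8,"tz": 0,"rx": 0,"ry": 0,"rz": 0}]'

```text
time_s: 6.9
tool_pos: [0.3829, 0.2917, 0.1951]
tool_rot: [-2.221, -2.221, -0.002]
wrist_force: [0.9, -0.3, 0.9]
grip_width: 0.997
grip_force: 0.0
```

servo_tool --series '[{"tx": 0,"ty": 0,"tz": 0,"rx": 0,"ry": 0,"rz": 0},{"tx": 0,"ty": 0,"tz": 0,"rx": 0,"ry": 0,"rz": 0}]'

```text
time_s: 7.1
tool_pos: [0.3831, 0.2897, 0.1947]
tool_rot: [2.22, 2.222, -0.0]
wrist_force: [0.3, 0.1, -0.2]
grip_width: 0.999
grip_force: 0.0
```

Run:
```python
from h import *
s=env.observe();print(s["time_s"],s["joints"].round(3),s["tool_pos"].round(4),s["tool_rot"].round(4))
w=env.capture("wrist")[:,:,::-1]
t=env.capture("top")[:,:,::-1]
c=np.zeros((600,800,3),np.uint8);c[:384,:512]=w
c[390:600,:800]=cv2.resize(t[170:233,160:400],(800,210),interpolation=cv2.INTER_CUBIC)
cv2.imwrite("pics/w3.png",c)
```

```text
7.1 [ 0.648  0.191 -0.23   1.151 -0.     2.217] [0.3831 0.2897 0.1947] [ 2.2204e+00  2.2224e+00 -5.0000e-04]
```

View pics/w3.png

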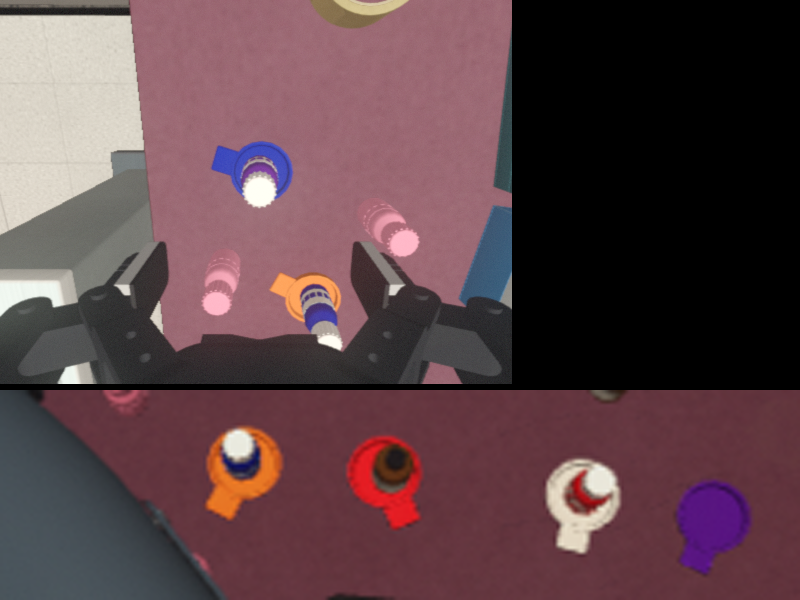

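servo_tool --series '[{"tx": 1,"ty": 0,"tz": 30,"rx": 0,"ry": 0,"rz": 0},{"tx": 0,"ty": 0,"tz": 40,"rx": 0,"ry": 0,"rz": 0},{"tx": 0,"ty": 0,"tz": 40,"rx": 0,"ry": 0,"rz": 0},{"tx": 0,"ty": 0,"tz": 30,"rx": 0,"ry": 0,"rz": 0},{"tx": 0,"ty": 0,"tz": 15,"rx": 0,"ry": 0,"rz": 0},{"tx": 0,"ty": 0,"tz": 0,"rx": 0,"ry": 0,"rz": 0},{"tx": 0,"ty": 0,"tz": 0,"rx": 0,"ry": 0,"rz": 0}]'

```text
time_s: 7.9
tool_pos: [0.3841, 0.2895, 0.0399]
tool_rot: [-2.225, -2.218, -0.0]
wrist_force: [-0.7, 1.0, -0.2]
grip_width: 1.003
grip_force: 0.0
```

servo_tool --series '[{"tx": 0,"ty": 0,"tz": 0,"rx": 0,"ry": 0,"rz": 0},{"tx": 0,"ty": 0,"tz": 0,"rx": 0,"ry": 0,"rz": 0},{"tx": 0,"ty": 0,"tz": 0,"rx": 0,"ry": 0,"rz": 0},{"tx": 0,"ty": 0,"tz": 0,"rx": 0,"ry": 0,"rz": 0},{"tx": 0,"ty": 0,"tz": 0,"rx": 0,"ry": 0,"rz": 0},{"tx": 0,"ty": 0,"tz": 0,"rx": 0,"ry": 0,"rz": 0},{"tx": 0,"ty": 0,"tz": 0,"rx": 0,"ry": 0,"rz": 0},{"tx": 0,"ty": 0,"tz": 0,"rx": 0,"ry": 0,"rz": 0}]' --fingers 20

```text
time_s: 8.7
tool_pos: [0.3839, 0.2905, 0.04]
tool_rot: [2.223, 2.22, 0.002]
wrist_force: [-0.0, -1.1, 6.3]
grip_width: 0.391
grip_force: 29.3
```

servo_tool --series '[{"tx": 0,"ty": 0,"tz": -15,"rx": 0,"ry": 0,"rz": 0},{"tx": 0,"ty": 0,"tz": -40,"rx": 0,"ry": 0,"rz": 0},{"tx": 0,"ty": 0,"tz": -45,"rx": 0,"ry": 0,"rz": 0},{"tx": 0,"ty": 0,"tz": -30,"rx": 0,"ry": 0,"rz": 0},{"tx": -20,"ty": 0,"tz": 0,"rx": 0,"ry": 0,"rz": 0},{"tx": -35,"ty": 0,"tz": 0,"rx": 0,"ry": 0,"rz": 0},{"tx": -45,"ty": 0,"tz": 0,"rx": 0,"ry": 0,"rz": 0},{"tx": -45,"ty": 0,"tz": 0,"rx": 0,"ry": 0,"rz": 0},{"tx": -45,"ty": 0,"tz": 0,"rx": 0,"ry": 0,"rz": 0},{"tx": -45,"ty": 0,"tz": 0,"rx": 0,"ry": 0,"rz": 0}]'

```text
time_s: 9.7
tool_pos: [0.3829, 0.0537, 0.1696]
tool_rot: [2.222, 2.221, 0.001]
wrist_force: [1.9, -0.3, -0.3]
grip_width: 0.394
grip_force: 30.0
```

servo_tool --series '[{"tx": -45,"ty": 3,"tz": 0,"rx": 0,"ry": 0,"rz": 0},{"tx": -45,"ty": 3,"tz": 0,"rx": 0,"ry": 0,"rz": 0},{"tx": -45,"ty": 3,"tz": 0,"rx": 0,"ry": 0,"rz": 0},{"tx": -45,"ty": 3,"tz": 0,"rx": 0,"ry": 0,"rz": 0},{"tx": -45,"ty": 1,"tz": 0,"rx": 0,"ry": 0,"rz": 0},{"tx": -45,"ty": 0,"tz": 0,"rx": 0,"ry": 0,"rz": 0},{"tx": -35,"ty": 0,"tz": 0,"rx": 0,"ry": 0,"rz": 0},{"tx": -15,"ty": 0,"tz": 0,"rx": 0,"ry": 0,"rz": 0},{"tx": 0,"ty": 0,"tz": 0,"rx": 0,"ry": 0,"rz": 0},{"tx": 0,"ty": 0,"tz": 0,"rx": 0,"ry": 0,"rz": 0}]'

```text
time_s: 10.7
tool_pos: [0.3955, -0.264, 0.1691]
tool_rot: [-2.222, -2.219, -0.0]
wrist_force: [1.1, -0.2, -0.7]
grip_width: 0.39
grip_force: 30.0
```

servo_tool --series '[{"tx": -1,"ty": 1,"tz": 25,"rx": 0,"ry": 0,"rz": 0},{"tx": 0,"ty": 0,"tz": 35,"rx": 0,"ry": 0,"rz": 0},{"tx": 0,"ty": 0,"tz": 35,"rx": 0,"ry": 0,"rz": 0},{"tx": 0,"ty": 0,"tz": 20,"rx": 0,"ry": 0,"rz": 0},{"tx": 0,"ty": 0,"tz": 10,"rx": 0,"ry": 0,"rz": 0},{"tx": 0,"ty": 0,"tz": 5,"rx": 0,"ry": 0,"rz": 0},{"tx": 0,"ty": 0,"tz": 0,"rx": 0,"ry": 0,"rz": 0},{"tx": 0,"ty": 0,"tz": 0,"rx": 0,"ry": 0,"rz": 0}]'

```text
time_s: 11.5
tool_pos: [0.3976, -0.2656, 0.0402]
tool_rot: [2.221, 2.22, 0.001]
wrist_force: [-0.0, -0.7, -0.4]
grip_width: 0.389
grip_force: 30.8
```

servo_tool --series '[{"tx": 0,"ty": 0,"tz": 1,"rx": 0,"ry": 0,"rz": 0},{"tx": 0,"ty": 0,"tz": 0,"rx": 0,"ry": 0,"rz": 0}]'

```text
time_s: 11.7
tool_pos: [0.3976, -0.2659, 0.0393]
tool_rot: [2.221, 2.219, 0.001]
wrist_force: [-1.1, 1.9, 6.1]
grip_width: 0.39
grip_force: 31.4
```

servo_tool --series '[{"tx": 0,"ty": 0,"tz": 0,"rx": 0,"ry": 0,"rz": 0},{"tx": 0,"ty": 0,"tz": 0,"rx": 0,"ry": 0,"rz": 0},{"tx": 0,"ty": 0,"tz": 0,"rx": 0,"ry": 0,"rz": 0},{"tx": 0,"ty": 0,"tz": 0,"rx": 0,"ry": 0,"rz": 0},{"tx": 0,"ty": 0,"tz": 0,"rx": 0,"ry": 0,"rz": 0},{"tx": 0,"ty": 0,"tz": 0,"rx": 0,"ry": 0,"rz": 0},{"tx": 0,"ty": 0,"tz": -10,"rx": 0,"ry": 0,"rz": 0},{"tx": 0,"ty": 0,"tz": -45,"rx": 0,"ry": 0,"rz": 0},{"tx": 0,"ty": 0,"tz": -50,"rx": 0,"ry": 0,"rz": 0},{"tx": 0,"ty": 0,"tz": -50,"rx": 0,"ry": 0,"rz": 0}]' --fingers 100

```text
time_s: 12.7
tool_pos: [0.3963, -0.2655, 0.1957]
tool_rot: [-2.223, -2.22, 0.0]
wrist_force: [1.7, -1.2, -0.2]
grip_width: 1.004
grip_force: 0.0
```

servo_tool --series '[{"tx": 30,"ty": 0,"tz": 0,"rx": 0,"ry": 0,"rz": 0},{"tx": 45,"ty": 6,"tz": 0,"rx": 0,"ry": 0,"rz": 0},{"tx": 45,"ty": 6,"tz": 0,"rx": 0,"ry": 0,"rz": 0},{"tx": 45,"ty": 6,"tz": 0,"rx": 0,"ry": 0,"rz": 0},{"tx": 45,"ty": 6,"tz": 0,"rx": 0,"ry": 0,"rz": 0},{"tx": 45,"ty": 6,"tz": 0,"rx": 0,"ry": 0,"rz": 0},{"tx": 45,"ty": 6,"tz": 0,"rx": 0,"ry": 0,"rz": 0},{"tx": 45,"ty": 6,"tz": 0,"rx": 0,"ry": 0,"rz": 0},{"tx": 45,"ty": 6,"tz": 0,"rx": 0,"ry": 0,"rz": 0},{"tx": 19,"ty": 0,"tz": 0,"rx": 0,"ry": 0,"rz": 0}]'

```text
time_s: 13.7
tool_pos: [0.4458, 0.1465, 0.1941]
tool_rot: [2.22, 2.223, 0.003]
wrist_force: [0.2, -0.9, -0.4]
grip_width: 1.001
grip_force: 0.0
```

servo_tool --series '[{"tx": 0,"ty": 0,"tz": 0,"rx": 0,"ry": 0,"rz": 0},{"tx": 0,"ty": 0,"tz": 0,"rx": 0,"ry": 0,"rz": 0}]'

```text
time_s: 13.9
tool_pos: [0.4451, 0.1431, 0.1937]
tool_rot: [2.221, 2.221, -0.0]
wrist_force: [-0.3, -0.5, 0.6]
grip_width: 1.002
grip_force: 0.0
```

Run:
```python
from h import *
s=env.observe();print(s["time_s"],s["tool_pos"].round(4),s["tool_rot"].round(4))
w=env.capture("wrist")[:,:,::-1]
t=env.capture("top")[:,:,::-1]
c=np.zeros((600,800,3),np.uint8);c[:384,:512]=w
c[390:600,:800]=cv2.resize(t[170:233,160:400],(800,210),interpolation=cv2.INTER_CUBIC)
cv2.imwrite("pics/w4.png",c)
print("dish orange guess / cap", [ray("wrist",259,190,.082,s),ray("wrist",259,172,.01,s)])
```

```text
13.9 [0.4451 0.1431 0.1937] [ 2.2215e+00  2.2213e+00 -4.0000e-04]
dish orange guess / cap [array([0.44476155, 0.14749637, 0.082     ]), array([0.44472161, 0.14555022, 0.01      ])]
```

View pics/w4.png

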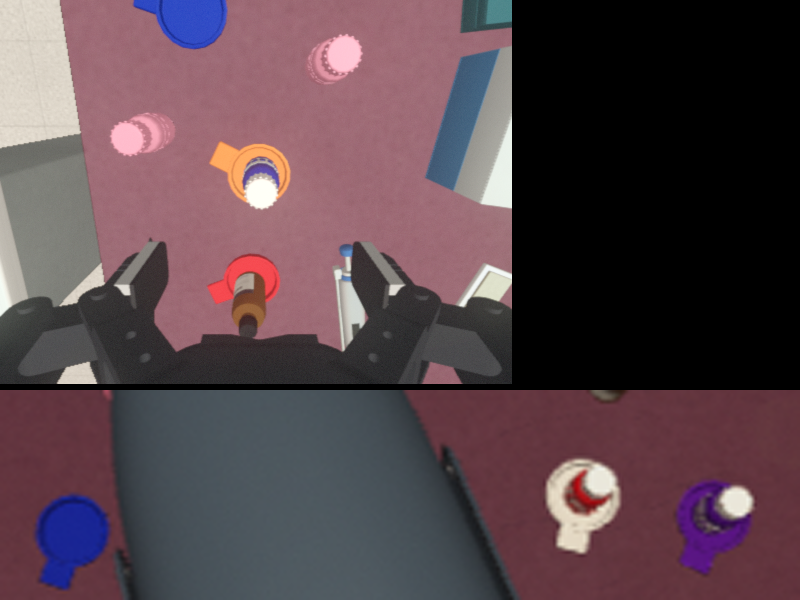

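servo_tool --series '[{"tx": 1,"ty": 0,"tz": 30,"rx": 0,"ry": 0,"rz": 0},{"tx": 0,"ty": 0,"tz": 40,"rx": 0,"ry": 0,"rz": 0},{"tx": 0,"ty": 0,"tz": 40,"rx": 0,"ry": 0,"rz": 0},{"tx": 0,"ty": 0,"tz": 29,"rx": 0,"ry": 0,"rz": 0},{"tx": 0,"ty": 0,"tz": 15,"rx": 0,"ry": 0,"rz": 0},{"tx": 0,"ty": 0,"tz": 0,"rx": 0,"ry": 0,"rz": 0},{"tx": 0,"ty": 0,"tz": 0,"rx": 0,"ry": 0,"rz": 0}]'

```text
time_s: 14.7
tool_pos: [0.4457, 0.1433, 0.0398]
tool_rot: [-2.225, -2.218, 0.0]
wrist_force: [-0.2, -0.1, -0.0]
grip_width: 0.998
grip_force: 0.0
```

servo_tool --series '[{"tx": 0,"ty": 0,"tz": 0,"rx": 0,"ry": 0,"rz": 0},{"tx": 0,"ty": 0,"tz": 0,"rx": 0,"ry": 0,"rz": 0},{"tx": 0,"ty": 0,"tz": 0,"rx": 0,"ry": 0,"rz": 0},{"tx": 0,"ty": 0,"tz": 0,"rx": 0,"ry": 0,"rz": 0},{"tx": 0,"ty": 0,"tz": 0,"rx": 0,"ry": 0,"rz": 0},{"tx": 0,"ty": 0,"tz": 0,"rx": 0,"ry": 0,"rz": 0},{"tx": 0,"ty": 0,"tz": 0,"rx": 0,"ry": 0,"rz": 0},{"tx": 0,"ty": 0,"tz": 0,"rx": 0,"ry": 0,"rz": 0}]' --fingers 20

```text
time_s: 15.5
tool_pos: [0.4458, 0.1443, 0.04]
tool_rot: [2.222, 2.22, 0.001]
wrist_force: [-1.5, -1.6, 7.1]
grip_width: 0.388
grip_force: 29.2
```

servo_tool --series '[{"tx": 0,"ty": 0,"tz": -15,"rx": 0,"ry": 0,"rz": 0},{"tx": 0,"ty": 0,"tz": -40,"rx": 0,"ry": 0,"rz": 0},{"tx": 0,"ty": 0,"tz": -45,"rx": 0,"ry": 0,"rz": 0},{"tx": 0,"ty": 0,"tz": -25,"rx": 0,"ry": 0,"rz": 0},{"tx": 26,"ty": -11,"tz": 0,"rx": 0,"ry": 0,"rz": 0},{"tx": 40,"ty": -17,"tz": 0,"rx": 0,"ry": 0,"rz": 0},{"tx": 40,"ty": -17,"tz": 0,"rx": 0,"ry": 0,"rz": 0},{"tx": 40,"ty": -16,"tz": 0,"rx": 0,"ry": 0,"rz": 0},{"tx": 0,"ty": 0,"tz": 0,"rx": 0,"ry": 0,"rz": 0},{"tx": 0,"ty": 0,"tz": 0,"rx": 0,"ry": 0,"rz": 0}]'

```text
time_s: 16.5
tool_pos: [0.384, 0.2909, 0.1643]
tool_rot: [2.22, 2.223, -0.0]
wrist_force: [-1.1, 0.5, -0.3]
grip_width: 0.385
grip_force: 30.0
```

servo_tool --series '[{"tx": 0,"ty": 0,"tz": 25,"rx": 0,"ry": 0,"rz": 0},{"tx": 0,"ty": 0,"tz": 35,"rx": 0,"ry": 0,"rz": 0},{"tx": 0,"ty": 0,"tz": 30,"rx": 0,"ry": 0,"rz": 0},{"tx": 0,"ty": 0,"tz": 20,"rx": 0,"ry": 0,"rz": 0},{"tx": 0,"ty": 0,"tz": 10,"rx": 0,"ry": 0,"rz": 0},{"tx": 0,"ty": 0,"tz": 5,"rx": 0,"ry": 0,"rz": 0},{"tx": 0,"ty": 0,"tz": 0,"rx": 0,"ry": 0,"rz": 0},{"tx": 0,"ty": 0,"tz": 0,"rx": 0,"ry": 0,"rz": 0}]'

```text
time_s: 17.3
tool_pos: [0.3854, 0.2901, 0.0402]
tool_rot: [2.224, 2.219, 0.002]
wrist_force: [-0.9, 0.3, -1.0]
grip_width: 0.392
grip_force: 30.7
```

servo_tool --series '[{"tx": 0,"ty": 0,"tz": 1,"rx": 0,"ry": 0,"rz": 0},{"tx": 0,"ty": 0,"tz": 0,"rx": 0,"ry": 0,"rz": 0}]'

```text
time_s: 17.5
tool_pos: [0.3854, 0.2903, 0.0394]
tool_rot: [2.223, 2.219, 0.003]
wrist_force: [-0.4, -1.9, 7.4]
grip_width: 0.386
grip_force: 31.4
```

servo_tool --series '[{"tx": 0,"ty": 0,"tz": 0,"rx": 0,"ry": 0,"rz": 0},{"tx": 0,"ty": 0,"tz": 0,"rx": 0,"ry": 0,"rz": 0},{"tx": 0,"ty": 0,"tz": 0,"rx": 0,"ry": 0,"rz": 0},{"tx": 0,"ty": 0,"tz": 0,"rx": 0,"ry": 0,"rz": 0},{"tx": 0,"ty": 0,"tz": 0,"rx": 0,"ry": 0,"rz": 0},{"tx": 0,"ty": 0,"tz": 0,"rx": 0,"ry": 0,"rz": 0},{"tx": 0,"ty": 0,"tz": -10,"rx": 0,"ry": 0,"rz": 0},{"tx": 0,"ty": 0,"tz": -45,"rx": 0,"ry": 0,"rz": 0},{"tx": 0,"ty": 0,"tz": -50,"rx": 0,"ry": 0,"rz": 0},{"tx": 0,"ty": 0,"tz": -50,"rx": 0,"ry": 0,"rz": 0}]' --fingers 100

```text
time_s: 18.5
tool_pos: [0.3841, 0.2898, 0.1958]
tool_rot: [-2.223, -2.22, 0.0]
wrist_force: [1.3, 0.4, -0.0]
grip_width: 0.998
grip_force: 0.0
```

servo_tool --series '[{"tx": -25,"ty": 5,"tz": 0,"rx": 0,"ry": 0,"rz": 0},{"tx": -40,"ty": 7,"tz": 0,"rx": 0,"ry": 0,"rz": 0},{"tx": -40,"ty": 7,"tz": 0,"rx": 0,"ry": 0,"rz": 0},{"tx": -45,"ty": 7,"tz": 0,"rx": 0,"ry": 0,"rz": 0},{"tx": -45,"ty": 7,"tz": 0,"rx": 0,"ry": 0,"rz": 0},{"tx": -40,"ty": 7,"tz": 0,"rx": 0,"ry": 0,"rz": 0},{"tx": -26,"ty": 5,"tz": 0,"rx": 0,"ry": 0,"rz": 0},{"tx": -15,"ty": 2,"tz": 0,"rx": 0,"ry": 0,"rz": 0},{"tx": 0,"ty": 0,"tz": 0,"rx": 0,"ry": 0,"rz": 0},{"tx": 0,"ty": 0,"tz": 0,"rx": 0,"ry": 0,"rz": 0}]'

```text
time_s: 19.5
tool_pos: [0.4312, 0.0141, 0.1938]
tool_rot: [2.224, 2.219, 0.001]
wrist_force: [0.6, -0.1, 0.3]
grip_width: 0.999
grip_force: 0.0
```

Run:
```python
from h import *
s=env.observe();print(s["time_s"],s["tool_pos"].round(4),s["tool_rot"].round(4))
w=env.capture("wrist")[:,:,::-1]
t=env.capture("top")[:,:,::-1]
c=np.zeros((600,800,3),np.uint8);c[:384,:512]=w
c[390:600,:800]=cv2.resize(t[170:233,160:400],(800,210),interpolation=cv2.INTER_CUBIC)
cv2.imwrite("pics/w5.png",c)
print([ray("wrist",260,193,.082,s),ray("wrist",260,174,.01,s)])
```

```text
19.5 [0.4312 0.0141 0.1938] [2.2241e+00 2.2188e+00 8.0000e-04]
[array([0.43166847, 0.01608947, 0.082     ]), array([0.4318845 , 0.01457395, 0.01      ])]
```

View pics/w5.png

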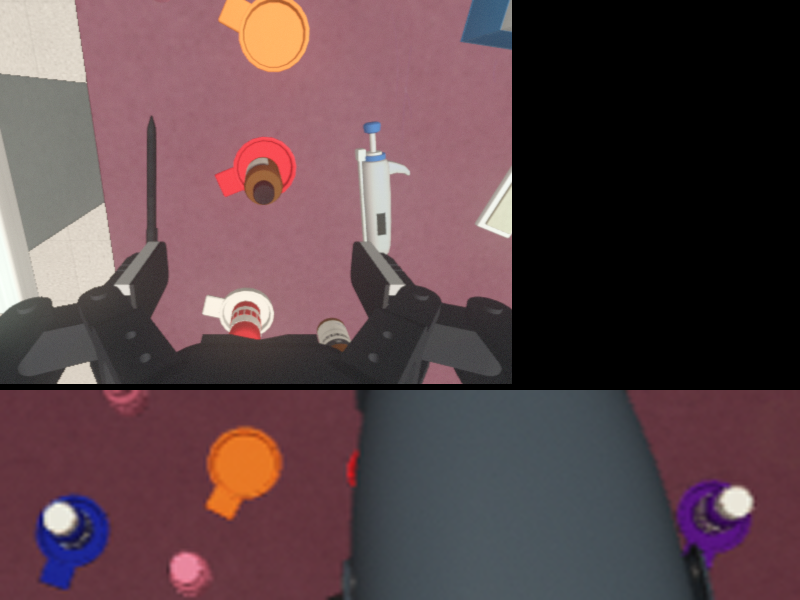

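servo_tool --series '[{"tx": 1,"ty": 2,"tz": 30,"rx": 0,"ry": 0,"rz": 0},{"tx": 0,"ty": 0,"tz": 40,"rx": 0,"ry": 0,"rz": 0},{"tx": 0,"ty": 0,"tz": 40,"rx": 0,"ry": 0,"rz": 0},{"tx": 0,"ty": 0,"tz": 29,"rx": 0,"ry": 0,"rz": 0},{"tx": 0,"ty": 0,"tz": 15,"rx": 0,"ry": 0,"rz": 0},{"tx": 0,"ty": 0,"tz": 0,"rx": 0,"ry": 0,"rz": 0},{"tx": 0,"ty": 0,"tz": 0,"rx": 0,"ry": 0,"rz": 0}]'

```text
time_s: 20.3
tool_pos: [0.4333, 0.0158, 0.0397]
tool_rot: [-2.221, -2.221, 0.0]
wrist_force: [0.5, -0.4, 0.2]
grip_width: 0.996
grip_force: 0.0
```

servo_tool --series '[{"tx": 0,"ty": 0,"tz": 0,"rx": 0,"ry": 0,"rz": 0},{"tx": 0,"ty": 0,"tz": 0,"rx": 0,"ry": 0,"rz": 0},{"tx": 0,"ty": 0,"tz": 0,"rx": 0,"ry": 0,"rz": 0},{"tx": 0,"ty": 0,"tz": 0,"rx": 0,"ry": 0,"rz": 0},{"tx": 0,"ty": 0,"tz": 0,"rx": 0,"ry": 0,"rz": 0},{"tx": 0,"ty": 0,"tz": 0,"rx": 0,"ry": 0,"rz": 0},{"tx": 0,"ty": 0,"tz": 0,"rx": 0,"ry": 0,"rz": 0},{"tx": 0,"ty": 0,"tz": 0,"rx": 0,"ry": 0,"rz": 0}]' --fingers 20

```text
time_s: 21.1
tool_pos: [0.4337, 0.0152, 0.04]
tool_rot: [2.223, 2.219, 0.002]
wrist_force: [-2.0, 0.6, 6.5]
grip_width: 0.393
grip_force: 29.2
```

Run:
```python
from h import *
s=dict(tool_pos=np.array([.4312,.0141,.1938]),tool_rot=np.array([2.2241,2.2188,.0008]))
print(ray("wrist",274,34,.01,s),ray("wrist",264,167,.01,s))
```

```text
[0.44471591 0.14249062 0.01      ] [0.43590611 0.02170296 0.01      ]
```

servo_tool --series '[{"tx": 0,"ty": 0,"tz": -15,"rx": 0,"ry": 0,"rz": 0},{"tx": 0,"ty": 0,"tz": -35,"rx": 0,"ry": 0,"rz": 0},{"tx": 25,"ty": 2,"tz": -10,"rx": 0,"ry": 0,"rz": 0},{"tx": 36,"ty": 3,"tz": 0,"rx": 0,"ry": 0,"rz": 0},{"tx": 36,"ty": 3,"tz": 0,"rx": 0,"ry": 0,"rz": 0},{"tx": 29,"ty": 3,"tz": 0,"rx": 0,"ry": 0,"rz": 0},{"tx": 0,"ty": 0,"tz": 0,"rx": 0,"ry": 0,"rz": 0},{"tx": 0,"ty": 0,"tz": 25,"rx": 0,"ry": 0,"rz": 0},{"tx": 0,"ty": 0,"tz": 20,"rx": 0,"ry": 0,"rz": 0},{"tx": 0,"ty": 0,"tz": 10,"rx": 0,"ry": 0,"rz": 0}]'

```text
time_s: 22.1
tool_pos: [0.4434, 0.1404, 0.043]
tool_rot: [-2.223, -2.219, 0.003]
wrist_force: [-1.0, -1.4, 0.0]
grip_width: 0.387
grip_force: 30.2
```

servo_tool --series '[{"tx": 0,"ty": 0,"tz": 5,"rx": 0,"ry": 0,"rz": 0},{"tx": 0,"ty": 0,"tz": 0,"rx": 0,"ry": 0,"rz": 0},{"tx": 0,"ty": 0,"tz": 0,"rx": 0,"ry": 0,"rz": 0}]'

```text
time_s: 22.4
tool_pos: [0.4447, 0.1409, 0.0398]
tool_rot: [2.223, 2.219, 0.001]
wrist_force: [0.1, 0.6, -0.8]
grip_width: 0.389
grip_force: 30.2
```

servo_tool --series '[{"tx": 0,"ty": 0,"tz": 1,"rx": 0,"ry": 0,"rz": 0},{"tx": 0,"ty": 0,"tz": 0,"rx": 0,"ry": 0,"rz": 0}]'

```text
time_s: 22.6
tool_pos: [0.4449, 0.141, 0.0391]
tool_rot: [2.223, 2.219, 0.002]
wrist_force: [-1.2, -1.5, 6.3]
grip_width: 0.391
grip_force: 30.7
```

servo_tool --series '[{"tx": 0,"ty": 0,"tz": 0,"rx": 0,"ry": 0,"rz": 0},{"tx": 0,"ty": 0,"tz": 0,"rx": 0,"ry": 0,"rz": 0},{"tx": 0,"ty": 0,"tz": 0,"rx": 0,"ry": 0,"rz": 0},{"tx": 0,"ty": 0,"tz": 0,"rx": 0,"ry": 0,"rz": 0},{"tx": 0,"ty": 0,"tz": 0,"rx": 0,"ry": 0,"rz": 0},{"tx": 0,"ty": 0,"tz": 0,"rx": 0,"ry": 0,"rz": 0},{"tx": 0,"ty": 0,"tz": -10,"rx": 0,"ry": 0,"rz": 0},{"tx": 0,"ty": 0,"tz": -45,"rx": 0,"ry": 0,"rz": 0},{"tx": 0,"ty": 0,"tz": -50,"rx": 0,"ry": 0,"rz": 0},{"tx": 0,"ty": 0,"tz": -50,"rx": 0,"ry": 0,"rz": 0}]' --fingers 100

```text
time_s: 23.6
tool_pos: [0.4438, 0.1409, 0.1958]
tool_rot: [-2.223, -2.22, 0.0]
wrist_force: [1.4, 0.2, -0.3]
grip_width: 0.997
grip_force: 0.0
```

servo_tool --series '[{"tx": -25,"ty": -3,"tz": 0,"rx": 0,"ry": 0,"rz": 0},{"tx": -45,"ty": -4,"tz": 0,"rx": 0,"ry": 0,"rz": 0},{"tx": -45,"ty": -4,"tz": 0,"rx": 0,"ry": 0,"rz": 0},{"tx": -45,"ty": -4,"tz": 0,"rx": 0,"ry": 0,"rz": 0},{"tx": -45,"ty": -4,"tz": 0,"rx": 0,"ry": 0,"rz": 0},{"tx": -45,"ty": -4,"tz": 0,"rx": 0,"ry": 0,"rz": 0},{"tx": -30,"ty": -4,"tz": 0,"rx": 0,"ry": 0,"rz": 0},{"tx": -14,"ty": -3,"tz": 0,"rx": 0,"ry": 0,"rz": 0},{"tx": 0,"ty": 0,"tz": 0,"rx": 0,"ry": 0,"rz": 0},{"tx": 0,"ty": 0,"tz": 0,"rx": 0,"ry": 0,"rz": 0}]'

```text
time_s: 24.6
tool_pos: [0.4139, -0.1528, 0.1937]
tool_rot: [-2.224, -2.219, -0.001]
wrist_force: [-0.2, -0.0, 0.3]
grip_width: 0.997
grip_force: 0.0
```

Run:
```python
from h import *
s=env.observe();print(s["time_s"],s["tool_pos"].round(4),s["tool_rot"].round(4))
w=env.capture("wrist")[:,:,::-1]
t=env.capture("top")[:,:,::-1]
c=np.zeros((600,800,3),np.uint8);c[:384,:512]=w
c[390:600,:800]=cv2.resize(t[170:233,160:400],(800,210),interpolation=cv2.INTER_CUBIC)
cv2.imwrite("pics/w6.png",c)
print([ray("wrist",260,193,.082,s)])
```

```text
24.6 [ 0.4139 -0.1528  0.1937] [-2.2241e+00 -2.2188e+00 -6.0000e-04]
[array([ 0.41433726, -0.15082037,  0.082     ])]
```

View pics/w6.png

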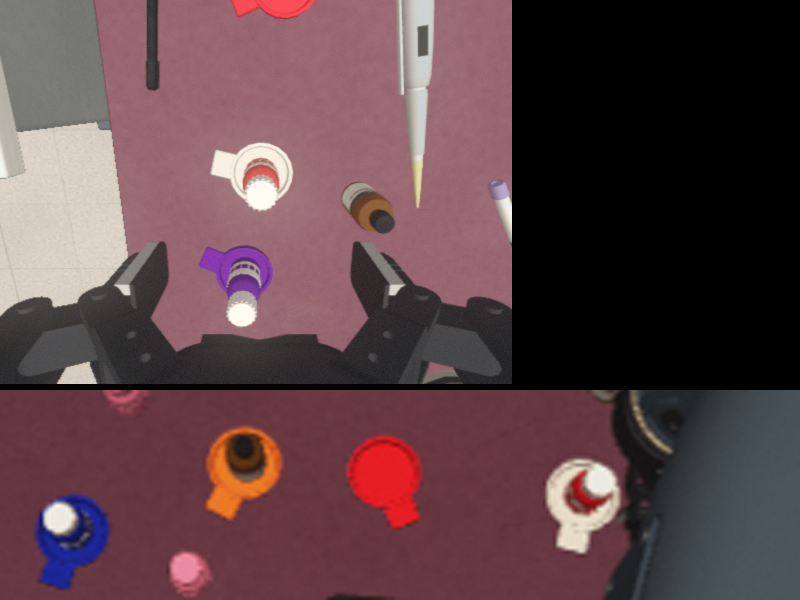

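servo_tool --series '[{"tx": 0,"ty": 1,"tz": 30,"rx": 0,"ry": 0,"rz": 0},{"tx": 0,"ty": 0,"tz": 40,"rx": 0,"ry": 0,"rz": 0},{"tx": 0,"ty": 0,"tz": 40,"rx": 0,"ry": 0,"rz": 0},{"tx": 0,"ty": 0,"tz": 29,"rx": 0,"ry": 0,"rz": 0},{"tx": 0,"ty": 0,"tz": 15,"rx": 0,"ry": 0,"rz": 0},{"tx": 0,"ty": 0,"tz": 0,"rx": 0,"ry": 0,"rz": 0},{"tx": 0,"ty": 0,"tz": 0,"rx": 0,"ry": 0,"rz": 0}]'

```text
time_s: 25.4
tool_pos: [0.4153, -0.1522, 0.0397]
tool_rot: [-2.221, -2.221, -0.0]
wrist_force: [0.4, -0.4, 0.1]
grip_width: 0.997
grip_force: 0.0
```

servo_tool --series '[{"tx": 0,"ty": 0,"tz": 0,"rx": 0,"ry": 0,"rz": 0},{"tx": 0,"ty": 0,"tz": 0,"rx": 0,"ry": 0,"rz": 0},{"tx": 0,"ty": 0,"tz": 0,"rx": 0,"ry": 0,"rz": 0},{"tx": 0,"ty": 0,"tz": 0,"rx": 0,"ry": 0,"rz": 0},{"tx": 0,"ty": 0,"tz": 0,"rx": 0,"ry": 0,"rz": 0},{"tx": 0,"ty": 0,"tz": 0,"rx": 0,"ry": 0,"rz": 0},{"tx": 0,"ty": 0,"tz": 0,"rx": 0,"ry": 0,"rz": 0},{"tx": 0,"ty": 0,"tz": 0,"rx": 0,"ry": 0,"rz": 0}]' --fingers 20

```text
time_s: 26.2
tool_pos: [0.4154, -0.153, 0.04]
tool_rot: [2.222, 2.219, 0.001]
wrist_force: [-1.0, 0.4, 6.7]
grip_width: 0.393
grip_force: 29.2
```

servo_tool --series '[{"tx": 0,"ty": 0,"tz": -15,"rx": 0,"ry": 0,"rz": 0},{"tx": 0,"ty": 0,"tz": -35,"rx": 0,"ry": 0,"rz": 0},{"tx": 23,"ty": 4,"tz": -10,"rx": 0,"ry": 0,"rz": 0},{"tx": 40,"ty": 4,"tz": 0,"rx": 0,"ry": 0,"rz": 0},{"tx": 40,"ty": 4,"tz": 0,"rx": 0,"ry": 0,"rz": 0},{"tx": 40,"ty": 4,"tz": 0,"rx": 0,"ry": 0,"rz": 0},{"tx": 30,"ty": 4,"tz": 0,"rx": 0,"ry": 0,"rz": 0},{"tx": 0,"ty": 0,"tz": 0,"rx": 0,"ry": 0,"rz": 0},{"tx": 0,"ty": 0,"tz": 25,"rx": 0,"ry": 0,"rz": 0},{"tx": 0,"ty": 0,"tz": 20,"rx": 0,"ry": 0,"rz": 0}]'

```text
time_s: 27.2
tool_pos: [0.4354, 0.02, 0.054]
tool_rot: [2.222, 2.22, 0.001]
wrist_force: [0.8, 0.9, -0.3]
grip_width: 0.387
grip_force: 30.1
```

servo_tool --series '[{"tx": 0,"ty": 0,"tz": 10,"rx": 0,"ry": 0,"rz": 0},{"tx": 0,"ty": 0,"tz": 5,"rx": 0,"ry": 0,"rz": 0},{"tx": 0,"ty": 0,"tz": 0,"rx": 0,"ry": 0,"rz": 0},{"tx": 0,"ty": 0,"tz": 0,"rx": 0,"ry": 0,"rz": 0}]'

```text
time_s: 27.6
tool_pos: [0.4356, 0.0198, 0.0398]
tool_rot: [2.223, 2.219, 0.001]
wrist_force: [1.0, 0.8, -0.1]
grip_width: 0.387
grip_force: 31.2
```

Release, rise, and retreat to the right for a final look.

servo_tool --series '[{"tx": 0,"ty": 0,"tz": 1,"rx": 0,"ry": 0,"rz": 0},{"tx": 0,"ty": 0,"tz": 0,"rx": 0,"ry": 0,"rz": 0}]'

```text
time_s: 27.8
tool_pos: [0.4358, 0.0199, 0.039]
tool_rot: [2.223, 2.219, 0.001]
wrist_force: [-1.3, -1.5, 5.3]
grip_width: 0.387
grip_force: 31.6
```

servo_tool --series '[{"tx": 0,"ty": 0,"tz": 0,"rx": 0,"ry": 0,"rz": 0},{"tx": 0,"ty": 0,"tz": 0,"rx": 0,"ry": 0,"rz": 0},{"tx": 0,"ty": 0,"tz": 0,"rx": 0,"ry": 0,"rz": 0},{"tx": 0,"ty": 0,"tz": 0,"rx": 0,"ry": 0,"rz": 0},{"tx": 0,"ty": 0,"tz": 0,"rx": 0,"ry": 0,"rz": 0},{"tx": 0,"ty": 0,"tz": 0,"rx": 0,"ry": 0,"rz": 0},{"tx": 0,"ty": 0,"tz": -10,"rx": 0,"ry": 0,"rz": 0},{"tx": 0,"ty": 0,"tz": -45,"rx": 0,"ry": 0,"rz": 0},{"tx": 0,"ty": 0,"tz": -50,"rx": 0,"ry": 0,"rz": 0},{"tx": 0,"ty": 0,"tz": -50,"rx": 0,"ry": 0,"rz": 0}]' --fingers 100

```text
time_s: 28.8
tool_pos: [0.4346, 0.0201, 0.1958]
tool_rot: [-2.223, -2.22, 0.0]
wrist_force: [0.7, -0.6, -0.4]
grip_width: 1.001
grip_force: 0.0
```

servo_tool --series '[{"tx": -30,"ty": 0,"tz": -20,"rx": 0,"ry": 0,"rz": 0},{"tx": -45,"ty": 0,"tz": -20,"rx": 0,"ry": 0,"rz": 0},{"tx": -45,"ty": 0,"tz": 0,"rx": 0,"ry": 0,"rz": 0},{"tx": -45,"ty": 0,"tz": 0,"rx": 0,"ry": 0,"rz": 0},{"tx": -45,"ty": 0,"tz": 0,"rx": 0,"ry": 0,"rz": 0},{"tx": -45,"ty": 0,"tz": 0,"rx": 0,"ry": 0,"rz": 0},{"tx": -45,"ty": -10,"tz": 0,"rx": 0,"ry": 0,"rz": 0},{"tx": -45,"ty": -20,"tz": 0,"rx": 0,"ry": 0,"rz": 0},{"tx": -45,"ty": -30,"tz": 0,"rx": 0,"ry": 0,"rz": 0},{"tx": -45,"ty": -40,"tz": 0,"rx": 0,"ry": 0,"rz": 0}]'

```text
time_s: 29.8
tool_pos: [0.3428, -0.4055, 0.2338]
tool_rot: [2.222, 2.22, 0.0]
wrist_force: [-0.1, -0.2, 1.2]
grip_width: 0.998
grip_force: 0.0
```

servo_tool --series '[{"tx": -30,"ty": -40,"tz": 0,"rx": 0,"ry": 0,"rz": 0},{"tx": -20,"ty": -40,"tz": 0,"rx": 0,"ry": 0,"rz": 0},{"tx": 0,"ty": -40,"tz": 0,"rx": 0,"ry": 0,"rz": 0},{"tx": 0,"ty": 0,"tz": 0,"rx": 0,"ry": 0,"rz": 0},{"tx": 0,"ty": 0,"tz": 0,"rx": 0,"ry": 0,"rz": 0}]'

```text
time_s: 30.3
tool_pos: [0.2228, -0.4537, 0.2341]
tool_rot: [2.225, 2.217, 0.0]
wrist_force: [0.7, -0.2, -0.5]
grip_width: 1.002
grip_force: 0.0
```

Run:
```python
from h import *
t=env.capture("top")[:,:,::-1];s=env.capture("side")[:,:,::-1]
c=np.zeros((600,800,3),np.uint8)
c[:266,:800]=cv2.resize(t[160:240,160:400],(800,266),interpolation=cv2.INTER_CUBIC)
c[270:600,:280]=cv2.resize(s[145:310,190:330],None,fx=2,fy=2,interpolation=cv2.INTER_CUBIC)
c[270:594,300:588]=cv2.resize(s[145:235,195:275],None,fx=3.6,fy=3.6,interpolation=cv2.INTER_CUBIC)
cv2.imwrite("pics/end.png",c)
```

```text
(no output)
```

View pics/end.png

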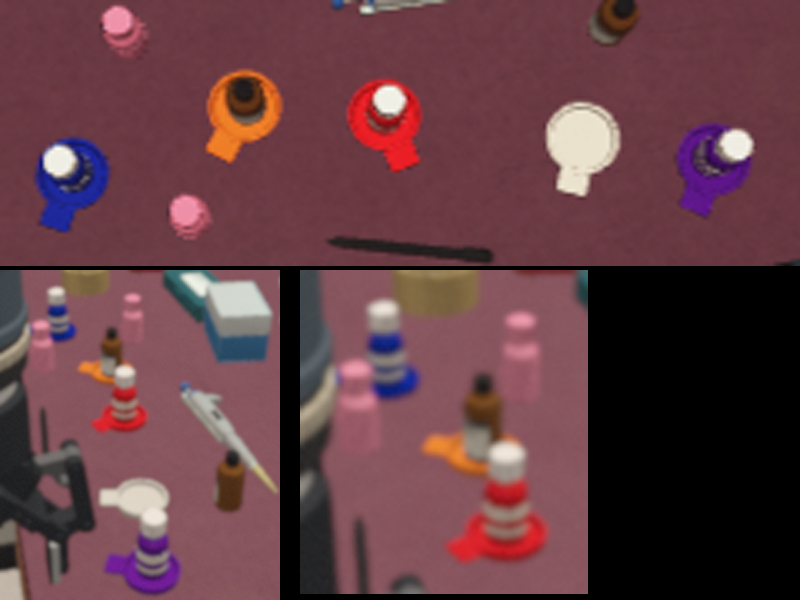

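All four bottles stand upright in their own dishes, the white dish (583,138 in the crop) is empty, and the bystanders are unmoved.

```bash
python3 -c "
from rig import env
print(env.close_job())"
```

```text
the job is handed in; nothing more can be done
None
```

The job is handed in: the final pictures show the blue, red and violet bottles upright in their own dishes, the leftmost brown oil bottle in the orange dish, the white dish empty and the tape unmoved, at about 30 s of the 128 s allowed.

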